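Open a refill bottle with a push-and-turn safety cap

ROBOT

A 7-joint arm with a two-finger parallel gripper is mounted at the origin on a cart in front of the work surface, level with it; the furniture and walls round the work are solid. World frame = base frame: x ahead of the robot, y to its left, z up, the work surface at z = 0. Lengths are in m, angles in rad, forces in N, time in s.
With the tool pointing down it reaches from about 0.4 to 0.85 m from the base axis. Payload 4.5 kg.
Tool frame: the origin (TCP) lies on the mounting face of the last link; the fingertips stand 166 mm ahead of it and the grasp point (between the pads) lies 147 mm ahead of it; y points along the fingers, z is the direction in which the jaws open and shut, and the axes are right-handed (so a half turn about y gives the same grasp; the last joint's range is limited). The gripper opens to 88 mm and grips with 3 to 60 N. Pads are 18 mm wide; open, the fingers measure 123 mm over their backs; the gripper's body (75 mm by 187 mm) begins 45 mm behind the grasp point.
Start: joints at [1.192, 0.689, -0.195, 1.565, 0.157, 0.902, -0.215], TCP at [0.251, -0.573, 0.405] pointing down, gripper open.
Joint ranges: [-3.01, 3.01], [-0.46, 2.08], [-1.47, 1.51], [0.13, 2.56], [-1, 4.14], [0.04, 2.09], [-2.66, 2.66]. Speed limits (rad/s): [2.57, 2.57, 3.14, 3.14, 3.14, 3.14, 3.14].

INTERFACE

Orientations are given as a unit quaternion [x, y, z, w].
In Python, from plant import r gives the robot as it stands.
- The arm moves only by the tool arm_command, never from a script. Its argument "deltas" is a list of rows, each an object of numbers: "dx", "dy", "dz": the shift along the tool's x, y, z each as a share of 1000 mm, from -1 to 1; "wx", "wy", "wz": the turn, a rotation vector about the tool's x, y, z each as a share of 45 degrees, from -1 to 1. In form: [{"dx": .., "dy": .., "dz": .., "wx": .., "wy": .., "wz": ..}, ...]. A call has exactly 5 rows; each row is the pose to reach, as a shift and turn from the pose commanded when the call began, along the tool's axes at that moment; what a row does not reach only later rows make up. A row lasts 1/10 s, in which the tool goes at most 50 mm and 8.59 degrees, less where a joint would pass 70% of its speed; a pose out of reach is approached as far as the arm can. A call with a number of a shift or a turn outside -1 to 1 is refused whole. A call with a gripper value outside its range is refused whole. "claw" is the opening, from -1 (shut) to 1 (fully open), set as the call begins (left out, the last holds). The fingers move at their own pace and stop on an object; "grip_force" is the grip in N (left out, the last holds). Time passes only in rows, so rows that repeat a pose let the fingers close, or fill a call up. It gives the time, the measured TCP pose, the force and the opening at its end, in the units of the state.
- r.get_state(): the state, without advancing time (a new reading comes with each control period).
- r.snapshot(name): name is "side" or "top" or "wrist"; returns the picture (420x560x3 uint8, red, green, blue); there is no depth.
- r.get_calibration(name): a dict with "vertical_fov" (degrees; the focal length in pixels is half the picture's height over the tangent of half this angle, whatever the lens; pixels are square), "cx", "cy" (the principal point, pixels), "R" (3x3) and "t" (3): a world point X has camera coordinates R X + t. Camera axes: x right, y down, z forward; pixel columns grow to the right and rows downward; lengths in m; the calibration is good to about 2 mm. A picture is of the moment at which its call begins: read the wrist's pose just before it. get_calibration takes no time and is no camera call; for the wrist camera it gives the pose at the moment of the call.
- r.finish_job(): hands the job in, once; it reports no verdict.
The state is a dict: "clock": time; "q": joint angles; "qd": joint speeds; "joint_torque": joint torques, N m; "tool_pos": TCP position; "eef_rot": TCP orientation; "contact_force": force on the tool from outside, world axes, zero at the start; "moment": the same for the moment, N m; "opening": opening from 0.0 (shut) to 1.0 (fully open).
Only numpy, scipy, OpenCV 4.12 (cv2) and the standard library are available. Lean on these libraries where they do the work, as an engineer would, in place of code of your own. Each camera call takes 0.05 s, during which the arm holds its last target.

TASK

A customer wants to smell a refill: pull the tall square bottle out of the wooden bottle rack and seat it fully home and upright in the square, rubber-lined well of the holding block, which keeps it from turning. Then press its safety cap down, twist it anticlockwise until it is free, and lift it straight off. Finish still holding the cap, level and still, clear above the open bottle, with the bottle left seated in the block and everything else left where it stands.

Things in the scene. Friction and masses are not known exactly. Their poses are not given: they have to be found in the camera images.
- cap_center (a point): Centre (half-way up) of the white ribbed round safety cap: 42 mm across, 34 mm tall, 47 g. z is its axis (up), x and y turn with it. It starts locked on the bottle: unpressed it turns only 2 or 3 degrees and does not pull off, so the bottle can be carried by it. Below its skirt are 10 mm of bare 24 mm neck, then the sloping shoulder.
- safety_cap: The same cap; origin in the middle of its open underside. A spring holds it up with 6 N (0.8 N/mm more as it goes down). Pressed 4.5 to 7 mm below its rest (7 is the stop; 10 to 12 N) it can be turned anticlockwise seen from above; turned 43 to 80 degrees against the bottle (a stop at about 80) it lifts straight off. With less press its three lugs stay locked.
- bottle_center (a point): On the axis of the tall square amber bottle with a blank paper label, 78 mm above its underside. z is its axis (up), x and y are square to its flat sides. With the cap locked on, the cap's centre is 79 mm above this point.
- square_bottle: The same bottle, loose, about 240 g; origin in the middle of its underside. Body 48 x 48 mm, corners rounded to 6 mm, 118 mm high; shoulder; neck 24 mm across, its mouth 156 mm up; 174 mm tall with the cap on. It stands in a cell of the rack, at any yaw.
- bottle_rack: Fixed wooden rack, 92 mm (x) by 256 mm (y), 84 mm high; origin in the middle of its underside. Bottles stand on its 10 mm base board in three round cells, 68 mm across, cut in its top board (70 to 82 mm high) at y = -80, 0 and +80 mm in its frame. A bottle turns freely in its cell. Which bottle is in which cell varies.
- holding_block: Wooden block screwed to the cabinet, 94 x 94 mm, 48 mm high, on a foot 126 (x) x 92 (y) x 8 mm; origin in the middle of its underside, x and y along its sides. In its middle a square rubber-lined well 52 x 52 mm, floor at 8 mm, straight up to 43 mm, then a 45 degree lead-in widening to 62 mm at the top.
- well_floor (a point): Middle of the well's floor in the holding block, 8 mm above the block's underside; x and y along the well's sides, z up. The square bottle fits with 2 mm to spare on each side, any of four ways round, and can then turn about 6 degrees either way.
- pump_bottle: Round patterned pump bottle, 60 mm across, 141 mm tall, in another cell of the rack; origin in its underside. Leave alone.
- round_bottle: Round bottle, 58 mm across, 128 mm tall, small black cap, in another cell of the rack; origin in its underside. Leave alone.
- candle_jar: Glass candle jar, 76 mm across, 90 mm tall; origin in its underside. Leave alone.
- soap: Wrapped soap bar, 53 x 78 x 28 mm; origin in its underside. Leave alone.
- balm_tin: Round white tin, 50 mm across, 21 mm tall; origin in its underside. Leave alone.
Mind the look-alikes: they are no part of the job. Of the things that look like the safety_cap, the larger one is meant.

How it is judged:
By the outcome, as a careful person would: the job done as asked, in the order asked, and still so for the second after the job is handed in, while the arm keeps its last pose, push and grip.
It also fails if it takes over 51 s, if anything falls off the work surface, if the arm or the gripper's body presses on something with over 40 N, if the wrist force passes 120 N, or if a joint passes its speed limit or range.

## Working session

There is one attempt and no reset: what is moved stays moved. The work goes in short steps, Python scripts to look and compute and a tool call to move; the robot and the scene stay as the last step left them, time stands still between calls to the robot, and variables do not carry over. Pictures are saved under pics/ and viewed, and the job is handed in when it is done.

Besides the shell and the picture viewer there is one more tool, called after "Call:" as name(argument=value, ...), one argument or row to a line, values as JSON. arm_command: Moves the arm, as the interface text tells. Shift numbers are shares of 1000 mm and turn numbers shares of 45 degrees, none past 1 either way. Its arguments: {"type":"object","properties":{"deltas":{"type":"array","items":{"type":"object","properties":{"dx":{"type":"number","minimum":-1,"maximum":1},"dy":{"type":"number","minimum":-1,"maximum":1},"dz":{"type":"number","minimum":-1,"maximum":1},"wx":{"type":"number","minimum":-1,"maximum":1},"wy":{"type":"number","minimum":-1,"maximum":1},"wz":{"type":"number","minimum":-1,"maximum":1}}}},"claw":{"type":"number"},"grip_force":{"type":"number"}},"required":["deltas"]}

```bash
ls; mkdir -p pics; cat > h.py <<'E'
import numpy as np, cv2
from plant import r
from scipy.spatial.transform import Rotation as Rn
def snap(n,f):
    c=r.get_calibration(n); im=np.array(r.snapshot(n)); cv2.imwrite('pics/'+f,im[:,:,::-1]); 
    import pickle; pickle.dump(c,open('pics/'+f+'.pkl','wb')); return im,c
def cal(f):
    import pickle; return pickle.load(open('pics/'+f+'.pkl','rb'))
def foc(c): return 210/np.tan(np.radians(c['vertical_fov'])/2)
def proj(c,X):
    p=np.array(c['R'])@np.array(X)+np.array(c['t']); f=foc(c); return np.array([c['cx']+f*p[0]/p[2],c['cy']+f*p[1]/p[2]])
def onplane(c,uv,z):
    R=np.array(c['R']);t=np.array(c['t']);f=foc(c)
    d=R.T@np.array([(uv[0]-c['cx'])/f,(uv[1]-c['cy'])/f,1]); o=-R.T@t
    return o+d*(z-o[2])/d[2]
E
python3 - <<'E'
from h import *
print(r.get_state())
for n in ['side','top','wrist']:
    im,c=snap(n,n+'0.png'); print(n,c)
E
```

```text
pics
{'clock': 0.0, 'q': array([ 1.19181478,  0.68998228, -0.19452147,  1.56636916,  0.15729822,
        0.90251251, -0.21507868]), 'qd': array([ 0.0004376 ,  0.00034759,  0.00011627, -0.00023411,  0.00029706,
        0.00116873,  0.001085  ]), 'joint_torque': array([ 1.14970530e-04, -5.27562439e+01, -1.26678865e+00, -1.53433585e+01,
       -5.25286503e-02,  6.42881845e-03,  1.58495814e-04]), 'tool_pos': array([ 0.25056439, -0.57220251,  0.40390431]), 'eef_rot': array([-0.14512768,  0.69273012, -0.69145242,  0.14476356]), 'contact_force': array([ 0.20389634, -0.32893782,  1.13543978]), 'moment': array([0.01077762, 0.05905256, 0.03108113]), 'opening': 0.9979951567084006}
side {'vertical_fov': 43.342034624567304, 'cx': 274.92062850156185, 'cy': 212.6019759392522, 'R': array([[-0.90597748, -0.42332408, -0.00123703],
       [-0.27472377,  0.59016858, -0.75909676],
       [ 0.322074  , -0.68738473, -0.65097663]]), 't': array([0.46054846, 0.29747856, 0.79850182])}
top {'vertical_fov': 54.186846413622085, 'cx': 275.72123162460497, 'cy': 207.94611313536763, 'R': array([[-0.01038092, -0.99994182,  0.00292996],
       [-0.98617477,  0.00975329, -0.16542124],
       [ 0.16538304, -0.00460668, -0.98621865]]), 't': array([-0.06095215,  0.54028546,  0.88773769])}
wrist {'vertical_fov': 65.05198286025643, 'cx': 278.3503872687402, 'cy': 210.0489085573013, 'R': array([[ 0.40071171, -0.9162023 , -0.00186528],
       [-0.87809423, -0.38462418,  0.28463092],
       [-0.26149693, -0.11241705, -0.95863536]]), 't': array([-0.6240497 , -0.04052158,  0.38985485])}
```

View pics/side0.png

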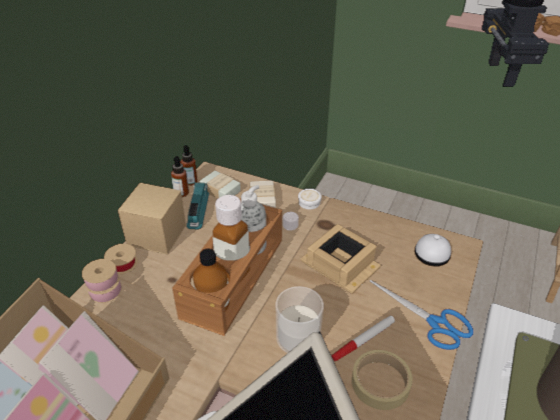

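View pics/top0.png

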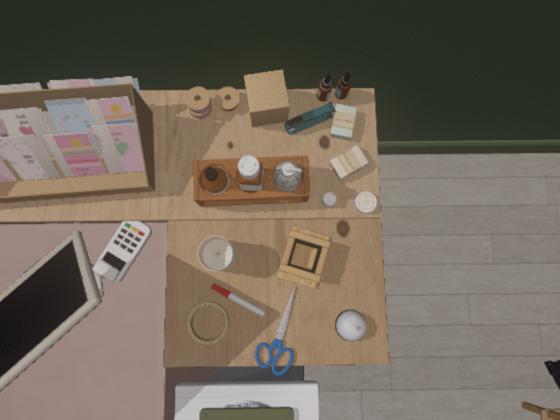

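View pics/wrist0.png

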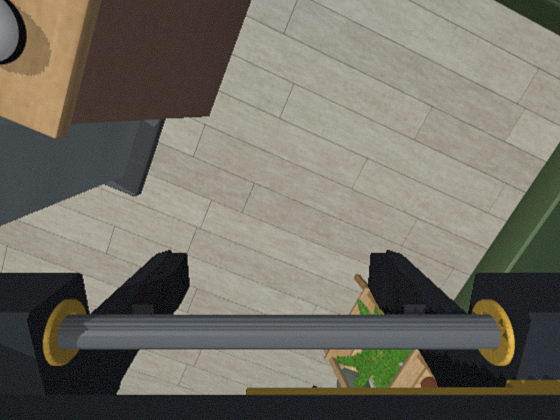

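In the side view, the rack's middle cell holds an amber bottle with a large white cap at (228,208). A smaller white cap-like object stands loose at (290,221) (top view: 249,165 and 330,199). The larger one, on the square bottle, fits the description. I'll confirm this with enlarged crops.

```bash
python3 - <<'E'
import cv2,numpy as np
a=cv2.imread('pics/side0.png')[180:330,170:320]; b=cv2.imread('pics/top0.png')[140:290,190:340]
cv2.imwrite('pics/crop0.png',np.hstack([cv2.resize(a,(400,400),interpolation=2),cv2.resize(b,(400,400),interpolation=2)]))
a=cv2.imread('pics/side0.png')[215:295,290:390]; b=cv2.imread('pics/top0.png')[215:295,265:345]
cv2.imwrite('pics/crop1.png',np.hstack([cv2.resize(a,(400,320),interpolation=2),cv2.resize(b,(320,320),interpolation=2)]))
E
```

```text
(no output)
```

View pics/crop0.png

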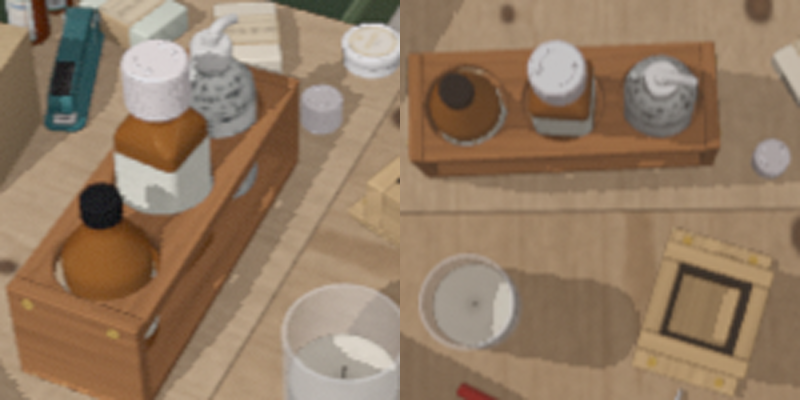

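View pics/crop1.png

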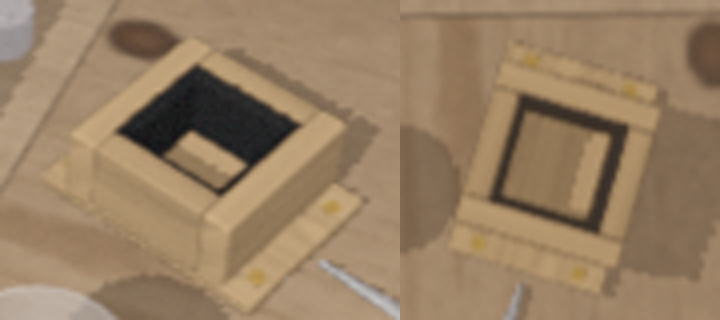

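Confirmed: the middle-cell bottle has the large ribbed cap on a square amber body, and the small loose cap at (330,199) is a decoy. Next I'll estimate coarse positions.

```bash
python3 - <<'E'
from h import *
from scipy.optimize import least_squares
ct,cs=cal('top0.png'),cal('side0.png')
def T(p): return ((p[0]-400)/4+265,p[1]/4+215)
pix=[T(p) for p in [(512,40),(657,87),(603,292),(450,243)]]
for p in pix: print(onplane(ct,p,0.008))
# inner opening edges rubber outer at z=.048
for p in [(520,95),(629,126),(599,232),(490,201)]: print('w',onplane(ct,T(p),0.048))
def S(p): return (p[0]/4+290,p[1]/4+215)
for p in [(203,66),(300,126),(220,192),(118,132)]: print('ws',onplane(cs,S(p),0.048))
# cap: side crop 400/150 scale
k=150/400
capS=(170+155*k,180+60*k); capT=(190+(557-400)*k,140+72*k) # top-face centres
print(capS,capT)
print(onplane(ct,capT,.184),onplane(cs,capS,.184))
# rack top corners in top view z=.084
for p in [(408,55),(713,43),(719,150),(412,163)]: print('rack',onplane(ct,(190+(p[0]-400)*k,140+p[1]*k),.084))
E
```

```text
[ 0.50485826 -0.10674632  0.008     ]
[ 0.47635695 -0.19100622  0.008     ]
[ 0.35909243 -0.15632445  0.008     ]
[ 0.3876748  -0.06904896  0.008     ]
w [ 0.46884484 -0.1088194   0.048     ]
w [ 0.45091945 -0.16930183  0.048     ]
w [ 0.39271373 -0.15104179  0.048     ]
w [ 0.41027959 -0.09114957  0.048     ]
ws [ 0.44704844 -0.17184622  0.048     ]
ws [ 0.391463   -0.15166917  0.048     ]
ws [ 0.41137835 -0.09489339  0.048     ]
ws [ 0.46783601 -0.11165012  0.048     ]
(228.125, 202.5) (248.875, 167.0)
[ 0.59831013 -0.01395893  0.184     ] [ 0.60184221 -0.01584557  0.184     ]
rack [0.64134239 0.11610982 0.084     ]
rack [ 0.64926873 -0.13785002  0.084     ]
rack [ 0.55832021 -0.14066867  0.084     ]
rack [0.54995117 0.11074567 0.084     ]
```

```bash
cat >> h.py <<'E'
def tool():
    s=r.get_state(); return np.array(s['tool_pos']),Rn.from_quat(s['eef_rot'])
def yawR(psi):
    # tool y down, tool z (jaw axis) at world angle psi (deg)
    p=np.radians(psi); z=np.array([np.cos(p),np.sin(p),0]); y=np.array([0,0,-1.]); x=np.cross(y,z)
    return Rn.from_matrix(np.stack([x,y,z],1))
def delta(pos,psi,verbose=True):
    p,R=tool(); 
    d=R.inv().apply(np.array(pos)-p); w=(R.inv()*yawR(psi)).as_rotvec(degrees=True)/45
    print('d',d.round(4),'w',w.round(4)); return d,w
def info():
    s=r.get_state(); p,R=tool(); M=R.as_matrix()
    print('t',round(s['clock'],2),'p',p.round(4),'psi',np.degrees(np.arctan2(M[1,2],M[0,2])).round(2),'tilt',M[2].round(4),'q',np.round(s['q'],3),'F',np.round(s['contact_force'],1),'op',round(s['opening'],3),'M',np.round(s['moment'],2))
E
python3 - <<'E'
from h import *
info(); p,R=tool(); c=r.get_calibration('wrist'); Rc=np.array(c['R']); o=-Rc.T@np.array(c['t'])
print('cam in tool',R.inv().apply(o-p),'fwd',R.inv().apply(Rc[2]),'right',R.inv().apply(Rc[0]))
for psi in (0,180,-90,-160): 
  print(psi);delta([0.6,-0.015,0.434],psi)
E
```

```text
t 0.15 p [ 0.2506 -0.5723  0.4041] psi -66.35 tilt [ 1.0e-04 -1.0e+00 -1.3e-03] q [ 1.192  0.69  -0.195  1.566  0.157  0.902 -0.215] F [-0.  -0.1  0.5] op 0.999 M [ 0.04  0.02 -0.01]
cam in tool [-0.07185339  0.01989793  0.00011758] fwd [ 2.84510831e-01  9.58672746e-01 -3.92036889e-04] right [5.12211318e-04 2.56925168e-04 9.99999836e-01]
0
d [-0.5436 -0.0294 -0.3704] w [ 1.6000e-03 -1.4744e+00 -9.0000e-04]
180
d [-0.5436 -0.0294 -0.3704] w [1.0000e-03 2.5256e+00 1.8000e-03]
-90
d [-0.5436 -0.0294 -0.3704] w [1.700e-03 5.256e-01 5.000e-04]
-160
d [-0.5436 -0.0294 -0.3704] w [1.2000e-03 2.0811e+00 1.5000e-03]
```

```bash
python3 - <<'E'
from h import *
delta([0.43,-0.14,0.41],0)
E
```

```text
d [-0.3378 -0.0055 -0.324 ] w [ 1.6000e-03 -1.4744e+00 -9.0000e-04]
```

Call:
arm_command(
  deltas=[
    {"dx": -0.338,"dy": -0.006,"dz": -0.324,"wy": -0.9},
    {"dx": -0.338,"dy": -0.006,"dz": -0.324,"wy": -0.9},
    {"dx": -0.338,"dy": -0.006,"dz": -0.324,"wy": -0.9},
    {"dx": -0.338,"dy": -0.006,"dz": -0.324,"wy": -0.9},
    {"dx": -0.338,"dy": -0.006,"dz": -0.324,"wy": -0.9},
  ],
  claw=1,
)

```text
invalid input at $.deltas[0]: expected keys dx, dy, dz, wx, wy, wz
```

```bash
python3 - <<'E'
from h import *
info();delta([0.43,-0.14,0.41],0)
E
```

```text
t 0.15 p [ 0.2506 -0.5723  0.4041] psi -66.35 tilt [ 1.0e-04 -1.0e+00 -1.3e-03] q [ 1.192  0.69  -0.195  1.566  0.157  0.902 -0.215] F [-0.  -0.1  0.5] op 0.999 M [ 0.04  0.02 -0.01]
d [-0.3378 -0.0055 -0.324 ] w [ 1.6000e-03 -1.4744e+00 -9.0000e-04]
```

Call:
arm_command(
  deltas=[
    {"dx": -0.338,"dy": -0.006,"dz": -0.324,"wx": 0,"wy": -0.9,"wz": 0},
    {"dx": -0.338,"dy": -0.006,"dz": -0.324,"wx": 0,"wy": -0.9,"wz": 0},
    {"dx": -0.338,"dy": -0.006,"dz": -0.324,"wx": 0,"wy": -0.9,"wz": 0},
    {"dx": -0.338,"dy": -0.006,"dz": -0.324,"wx": 0,"wy": -0.9,"wz": 0},
    {"dx": -0.338,"dy": -0.006,"dz": -0.324,"wx": 0,"wy": -0.9,"wz": 0},
  ],
  claw=1,
)

```text
clock: 0.65
tool_pos: [0.3469, -0.3398, 0.408]
eef_rot: [0.377, -0.598, 0.598, -0.377]
contact_force: [0.5, -0.3, -0.2]
opening: 1.005
```

```bash
python3 - <<'E'
from h import *
info();delta([0.43,-0.14,0.41],0)
E
```

```text
t 0.65 p [ 0.3469 -0.3398  0.408 ] psi -25.56 tilt [-1.e-04 -1.e+00  2.e-04] q [ 0.936  0.523 -0.393  1.965  0.298  0.709 -0.084] F [ 0.5 -0.3 -0.2] op 1.005 M [-0.05 -0.15  0.03]
d [-0.2161 -0.002  -0.0113] w [-2.00e-04 -5.68e-01 -1.00e-04]
```

Call:
arm_command(
  deltas=[
    {"dx": -0.216,"dy": -0.002,"dz": -0.011,"wx": 0,"wy": -0.568,"wz": 0},
    {"dx": -0.216,"dy": -0.002,"dz": -0.011,"wx": 0,"wy": -0.568,"wz": 0},
    {"dx": -0.216,"dy": -0.002,"dz": -0.011,"wx": 0,"wy": -0.568,"wz": 0},
    {"dx": -0.216,"dy": -0.002,"dz": -0.011,"wx": 0,"wy": -0.568,"wz": 0},
    {"dx": -0.216,"dy": -0.002,"dz": -0.011,"wx": 0,"wy": -0.568,"wz": 0},
  ],
)

```text
clock: 1.15
tool_pos: [0.4327, -0.1373, 0.4104]
eef_rot: [-0.499, 0.499, -0.499, 0.502]
contact_force: [0.3, 0.3, 0.2]
opening: 0.999
```

```bash
python3 - <<'E'
from h import *
info();snap('wrist','w1.png');info();delta([0.50,-0.01,0.40],0)
E
```

```text
t 1.15 p [ 0.4327 -0.1373  0.4104] psi 0.17 tilt [-0.0027 -1.      0.0027] q [ 0.549  0.496 -0.512  2.044  0.371  0.689 -0.199] F [0.3 0.3 0.2] op 0.999 M [-0.05 -0.11  0.01]
t 1.2 p [ 0.4331 -0.1369  0.4105] psi 0.23 tilt [-0.0031 -1.      0.0031] q [ 0.548  0.497 -0.513  2.043  0.371  0.689 -0.199] F [-0.1  1.6  1.1] op 0.997 M [ 0.08 -0.04 -0.04]
d [-0.1265  0.0111  0.0674] w [-0.004   0.0052 -0.0039]
```

View pics/w1.png

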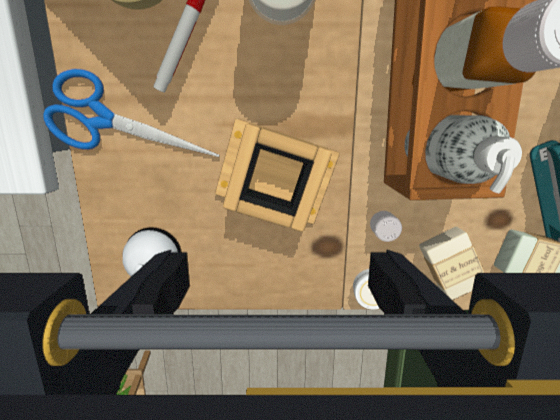

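The wrist view shows the block's well centred near (277,180). The square bottle lies at the top right (about 490,45). I'll fit the block's corners and move on to view the bottle.

```bash
python3 - <<'E'
import cv2
a=cv2.imread('pics/w1.png')[110:240,205:350]
cv2.imwrite('pics/w1c.png',cv2.resize(a,None,fx=4.5,fy=4.5,interpolation=cv2.INTER_CUBIC))
E
```

```text
(no output)
```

View pics/w1c.png

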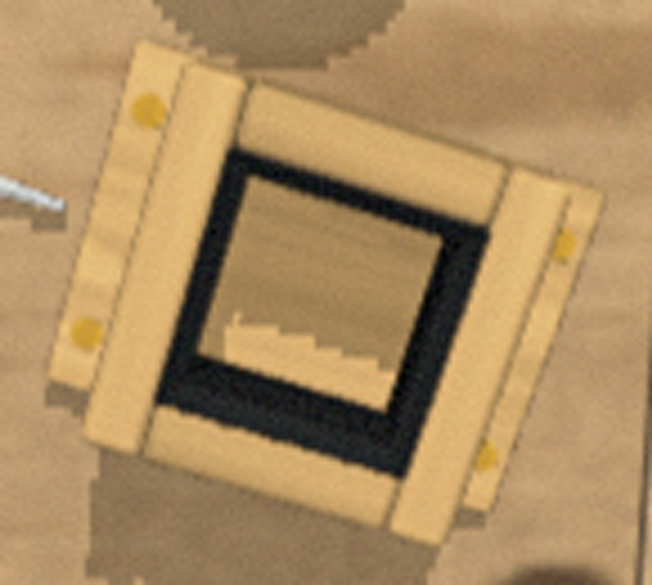

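Call:
arm_command(
  deltas=[
    {"dx": -0.127,"dy": 0.011,"dz": 0.067,"wx": 0,"wy": 0.005,"wz": 0},
    {"dx": -0.127,"dy": 0.011,"dz": 0.067,"wx": 0,"wy": 0.005,"wz": 0},
    {"dx": -0.127,"dy": 0.011,"dz": 0.067,"wx": 0,"wy": 0.005,"wz": 0},
    {"dx": -0.127,"dy": 0.011,"dz": 0.067,"wx": 0,"wy": 0.005,"wz": 0},
    {"dx": -0.127,"dy": 0.011,"dz": 0.067,"wx": 0,"wy": 0.005,"wz": 0},
  ],
)

```text
clock: 1.7
tool_pos: [0.4985, -0.0158, 0.3985]
eef_rot: [-0.499, 0.502, -0.502, 0.498]
contact_force: [-0.1, -1.1, -0.3]
opening: 0.997
```

```bash
python3 - <<'E'
from h import *
info();im,c=snap('wrist','w2.png');info()
print(proj(c,[.6,-.015,.184]))
E
```

```text
t 1.7 p [ 0.4985 -0.0158  0.3985] psi -0.43 tilt [ 7.0e-04 -1.0e+00 -1.1e-03] q [ 0.241  0.565 -0.474  1.937  0.377  0.728 -0.463] F [-0.1 -1.1 -0.3] op 0.997 M [-0.06 -0.07  0.03]
t 1.75 p [ 0.4981 -0.0171  0.3985] psi -0.58 tilt [ 0.0016 -1.     -0.0017] q [ 0.243  0.564 -0.473  1.938  0.377  0.728 -0.463] F [-0.3 -0.5  1.2] op 0.999 M [-0.08 -0.08 -0.06]
[442.76354789 230.137936  ]
```

View pics/w2.png

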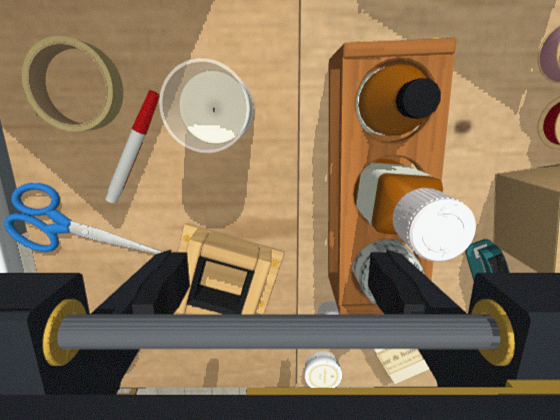

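The wrist view shows the bottle's cap top at about (440,224), with the label and shoulder toward the left at (395,190). I'll zoom in for yaw and fit the block.

```bash
python3 - <<'E'
from h import *
a=cv2.imread('pics/w2.png')[140:280,340:490]
cv2.imwrite('pics/w2c.png',cv2.resize(a,None,fx=4.2,fy=4.2,interpolation=cv2.INTER_CUBIC))
c=cal('w1.png')
P=lambda p:(205+p[0]/4.5,110+p[1]/4.5)
# pixel -> local block pts (order unlabelled: give model x along foot)
obs=[((235,150),(-31,31,48)),((490,230),(31,31,48)),((403,475),(31,-31,48)),((158,403),(-31,-31,48)),
((138,42),(-63,46,8)),((603,190),(63,46,8)),((487,514),(63,-46,8)),((50,378),(-63,-46,8)),
((190,62),(-47,47,48)),((86,440),(-47,-47,48)),((437,545),(47,-47,48)),((247,180),(-26,26,8)),((442,238),(26,26,8)),((387,412),(26,-26,8))]
from scipy.optimize import least_squares
def pose(v,L):
    a=np.radians(v[2]); L=np.array(L)/1000; return [v[0]+np.cos(a)*L[0]-np.sin(a)*L[1], v[1]+np.sin(a)*L[0]+np.cos(a)*L[1], L[2]]
f=lambda v:np.concatenate([proj(c,pose(v,L))-P(p) for p,L in obs])
s=least_squares(f,[.431,-.13,-17],loss='soft_l1',x_scale=[.01,.01,1]);print(s.x);print(f(s.x).reshape(-1,2).round(1))
E
```

```text
[  0.43009286  -0.13310075 -17.5176557 ]
[[-0.6  0.1]
 [-0.2  0.7]
 [ 0.3  0.4]
 [-0.  -0.2]
 [-0.5 -0.9]
 [ 1.6  0.7]
 [ 0.8  0.7]
 [-1.6  0.7]
 [-1.3 -0.7]
 [-2.3  0.8]
 [ 1.9  2.2]
 [ 1.8 -4.1]
 [ 1.4 -3.2]
 [-0.5 -0.5]]
```

View pics/w2c.png

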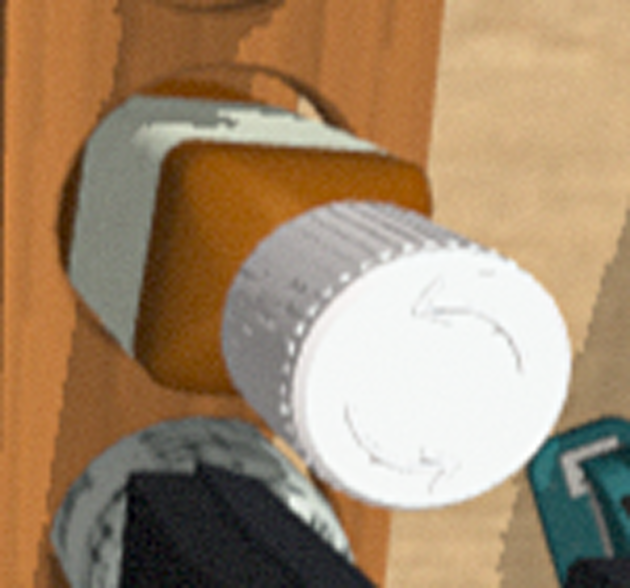

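```bash
python3 - <<'E'
from h import *
c=cal('w2.png'); P=lambda p:(340+p[0]/4.2,140+p[1]/4.2)
q=[onplane(c,P(p),.127) for p in [(162,175),(139,340),(195,142),(395,166)]]
for a in q: print(a)
d=q[0]-q[1];print(np.degrees(np.arctan2(d[1],d[0]))-90); d=q[3]-q[2];print(np.degrees(np.arctan2(d[1],d[0])))
# cap top ellipse centre
im=cv2.imread('pics/w2.png')[140:280,340:490]; g=cv2.resize(im,None,fx=4.2,fy=4.2,interpolation=2).min(2)
m=(g>225).astype(np.uint8); n,l,s,ce=cv2.connectedComponentsWithStats(m); i=1+s[1:,4].argmax(); 
cn=max(cv2.findContours((l==i).astype(np.uint8),0,1)[0],key=len); h=cv2.convexHull(cn); e=cv2.fitEllipse(h); print(e)
print(onplane(c,P(e[0]),.184))
# ct, cs estimates again
E
```

```text
[0.57478773 0.00440017 0.127     ]
[ 0.57290694 -0.02773794  0.127     ]
[0.58036227 0.01052126 0.127     ]
[0.61763779 0.00574935 0.127     ]
-3.3492405450598994
-7.295170730915422
((433.6772766113281, 375.4239501953125), (247.69921875, 279.9456787109375), 54.13919448852539)
[ 0.60024178 -0.01450142  0.184     ]
```

```bash
python3 - <<'E'
from h import *
out=[]
for f,(x0,y0,x1,y1) in (('w2.png',(340,140,490,280)),('side0.png',(195,190,265,260))):
  for yaw in (-3,-7):
    im=cv2.imread('pics/'+f); c=cal(f); k=400/(x1-x0)
    g=cv2.resize(im[y0:y1,x0:x1],None,fx=k,fy=k,interpolation=2)
    R=Rn.from_euler('z',yaw,degrees=True).as_matrix()
    for z in (.128,.085):
      pts=[]
      for i in range(4):
        a=np.array([[1,1],[-1,1],[-1,-1],[1,-1]][i])*18e-3
        for t in np.linspace(0,90,6):
          th=np.radians(45+90*i-45+t); v=R@np.array([a[0]+6e-3*np.cos(th),a[1]+6e-3*np.sin(th),0]); pts.append(proj(c,[.600+v[0],-.0148+v[1],z]))
      pts=((np.array(pts)-[x0,y0])*k).astype(int); cv2.polylines(g,[pts],True,(255,0,255),1)
    out.append(cv2.resize(g,(390,295)))
cv2.imwrite('pics/ov.png',np.vstack([np.hstack(out[:2]),np.hstack(out[2:])]))
E
```

```text
(no output)
```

View pics/ov.png

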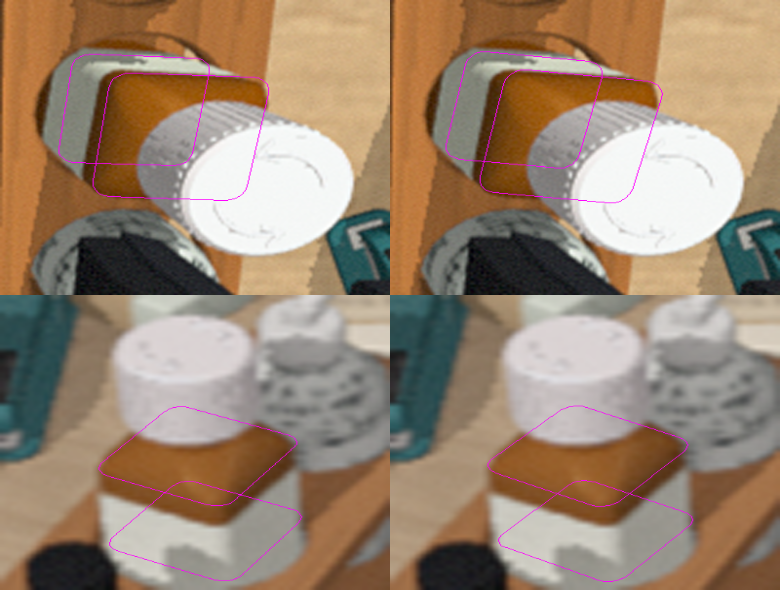

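```bash
python3 - <<'E'
from h import *
a=cv2.imread('pics/side0.png')[205:265,200:265]
cv2.imwrite('pics/s0c.png',cv2.resize(a,None,fx=9,fy=9,interpolation=cv2.INTER_CUBIC))
E
```

```text
(no output)
```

View pics/s0c.png

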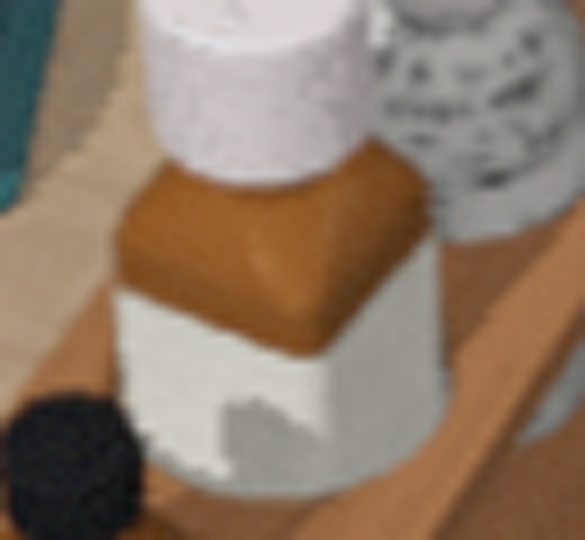

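```bash
python3 - <<'E'
from h import *
from scipy.optimize import least_squares
cw,cs=cal('w2.png'),cal('side0.png')
P=lambda p:(340+p[0]/4.2,140+p[1]/4.2); S=lambda p:(200+p[0]/9,205+p[1]/9)
# (cam,pixels, face) face: 'L' x=-24, 'T' y=+24
obs=[(cw,P((160,185)),'L'),(cw,P((139,345)),'L'),(cw,P((195,142)),'T'),(cw,P((395,166)),'T'),
     (cs,S((125,290)),'T'),(cs,S((280,350)),'T'),(cs,S((335,340)),'L'),(cs,S((425,245)),'L')]
def f(v):
    x,y,yaw,z=v; out=[]
    R=Rn.from_euler('z',-yaw,degrees=True)
    for c,p,k in obs:
        q=R.apply(onplane(c,p,z)-[x,y,z])
        out.append((q[0]+.024 if k=='L' else q[1]-.024)*1000)
    return np.array(out)
s=least_squares(f,[.6,-.015,-5,.115],x_scale=[.01,.01,5,.01]);print(s.x,f(s.x).round(2))
g=lambda v:np.append(f(v),[(v[0]-.600)*2000,(v[1]+.0148)*2000])
s=least_squares(g,[.6,-.015,-5,.115],x_scale=[.01,.01,5,.01]);print(s.x,g(s.x).round(2))
E
```

```text
[ 0.60218591 -0.01835205 -5.04955874  0.11301755] [-0.83  0.41  0.68 -0.87  0.65 -0.46  0.49 -0.08]
[ 0.60028046 -0.01554787 -5.00658556  0.11686023] [ 0.08  1.28 -1.34 -2.9   1.21  0.14  0.3  -0.29  0.56 -1.5 ]
```

```bash
python3 - <<'E'
from h import *
delta([.600,-.015,.385],0)
E
```

```text
d [-0.0032  0.0133  0.1019] w [ 0.0022 -0.0129  0.002 ]
```

Call:
arm_command(
  deltas=[
    {"dx": -0.003,"dy": 0.013,"dz": 0.102,"wx": 0,"wy": -0.013,"wz": 0},
    {"dx": -0.003,"dy": 0.013,"dz": 0.102,"wx": 0,"wy": -0.013,"wz": 0},
    {"dx": -0.003,"dy": 0.013,"dz": 0.102,"wx": 0,"wy": -0.013,"wz": 0},
    {"dx": -0.003,"dy": 0.013,"dz": 0.102,"wx": 0,"wy": -0.013,"wz": 0},
    {"dx": -0.003,"dy": 0.013,"dz": 0.102,"wx": 0,"wy": -0.013,"wz": 0},
  ],
)

```text
clock: 2.25
tool_pos: [0.5992, -0.0153, 0.3857]
eef_rot: [0.501, -0.5, 0.5, -0.499]
contact_force: [-0.7, -0.1, -0.3]
opening: 1.001
```

```bash
python3 - <<'E'
from h import *
info();im,c=snap('wrist','w3.png');info()
print(proj(c,[.6,-.015,.184]))
delta([.600,-.015,.316],0)
E
```

```text
t 2.25 p [ 0.5992 -0.0153  0.3857] psi -0.03 tilt [ 0.0013 -1.     -0.0022] q [ 0.209  0.706 -0.46   1.657  0.387  0.873 -0.409] F [-0.7 -0.1 -0.3] op 1.001 M [ 0.01 -0.05 -0.02]
t 2.3 p [ 0.5991 -0.015   0.386 ] psi 0.01 tilt [ 0.0011 -1.     -0.0018] q [ 0.208  0.705 -0.46   1.657  0.387  0.873 -0.409] F [ 0.9  0.  -0.6] op 1.001 M [ 0.03 -0.08  0.01]
[282.88611209 239.43486003]
d [-0.     0.07   0.001] w [0.0023 0.0001 0.0014]
```

View pics/w3.png

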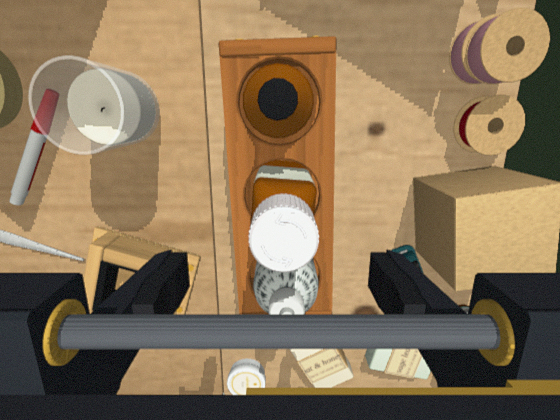

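```bash
python3 - <<'E'
from h import *
a=cv2.imread('pics/w3.png')[155:290,215:355]
cv2.imwrite('pics/w3c.png',cv2.resize(a,None,fx=4.2,fy=4.2,interpolation=cv2.INTER_CUBIC))
E
```

```text
(no output)
```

View pics/w3c.png

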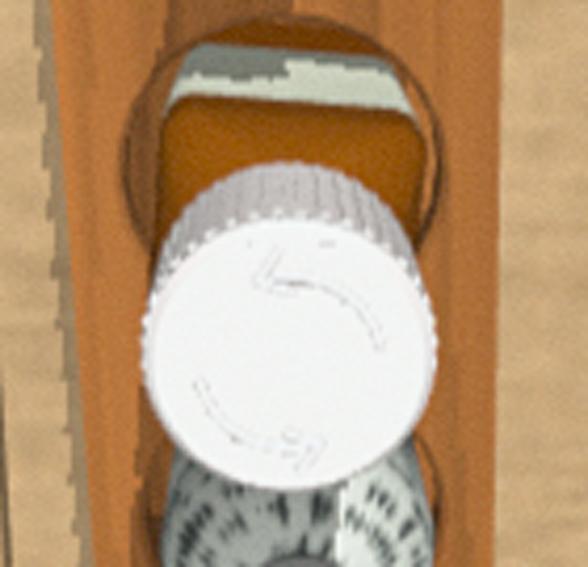

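The cap's top centre is at (284,239), matching the predicted (283,239). I'll descend and grip.

Call:
arm_command(
  deltas=[
    {"dx": 0,"dy": 0.02,"dz": 0.001,"wx": 0,"wy": 0,"wz": 0},
    {"dx": 0,"dy": 0.04,"dz": 0.001,"wx": 0,"wy": 0,"wz": 0},
    {"dx": 0,"dy": 0.06,"dz": 0.001,"wx": 0,"wy": 0,"wz": 0},
    {"dx": 0,"dy": 0.07,"dz": 0.001,"wx": 0,"wy": 0,"wz": 0},
    {"dx": 0,"dy": 0.07,"dz": 0.001,"wx": 0,"wy": 0,"wz": 0},
  ],
)

```text
clock: 2.8
tool_pos: [0.6005, -0.0142, 0.3151]
eef_rot: [0.501, -0.5, 0.499, -0.499]
contact_force: [0.8, 0.1, 0.6]
opening: 1.004
```

```bash
python3 - <<'E'
from h import *
info();delta([.600,-.015,.316],0)
E
```

```text
t 2.8 p [ 0.6005 -0.0142  0.3151] psi 0.07 tilt [ 8.0e-04 -1.0e+00 -2.9e-03] q [ 0.18   0.797 -0.414  1.714  0.447  0.729 -0.461] F [0.8 0.1 0.6] op 1.004 M [-0.04 -0.   -0.05]
d [ 0.0008 -0.0009 -0.0005] w [0.0037 0.0017 0.001 ]
```

Call:
arm_command(
  deltas=[
    {"dx": 0.001,"dy": -0.001,"dz": 0,"wx": 0,"wy": 0,"wz": 0},
    {"dx": 0.001,"dy": -0.001,"dz": 0,"wx": 0,"wy": 0,"wz": 0},
    {"dx": 0.001,"dy": -0.001,"dz": 0,"wx": 0,"wy": 0,"wz": 0},
    {"dx": 0.001,"dy": -0.001,"dz": 0,"wx": 0,"wy": 0,"wz": 0},
    {"dx": 0.001,"dy": -0.001,"dz": 0,"wx": 0,"wy": 0,"wz": 0},
  ],
  claw=-1,
  grip_force=50,
)

```text
clock: 3.3
tool_pos: [0.6017, -0.0147, 0.3172]
eef_rot: [-0.5, 0.5, -0.5, 0.5]
contact_force: [-0.4, -0.8, 0.2]
opening: 0.57
```

```bash
python3 - <<'E'
from h import *
info()
E
```

```text
t 3.3 p [ 0.6017 -0.0147  0.3172] psi 0.07 tilt [ 0.e+00 -1.e+00  5.e-04] q [ 0.182  0.795 -0.416  1.711  0.446  0.731 -0.459] F [-0.4 -0.8  0.2] op 0.57 M [-0.05 -0.11  0.02]
```

Call:
arm_command(
  deltas=[
    {"dx": 0,"dy": 0,"dz": 0,"wx": 0,"wy": 0,"wz": 0},
    {"dx": 0,"dy": 0,"dz": 0,"wx": 0,"wy": 0,"wz": 0},
    {"dx": 0,"dy": 0,"dz": 0,"wx": 0,"wy": 0,"wz": 0},
    {"dx": 0,"dy": 0,"dz": 0,"wx": 0,"wy": 0,"wz": 0},
    {"dx": 0,"dy": 0,"dz": 0,"wx": 0,"wy": 0,"wz": 0},
  ],
)

```text
clock: 3.8
tool_pos: [0.6017, -0.0147, 0.317]
eef_rot: [-0.5, 0.5, -0.5, 0.5]
contact_force: [0.4, -0.3, 0.9]
opening: 0.469
```

```bash
python3 - <<'E'
from h import *
info()
E
```

```text
t 3.8 p [ 0.6017 -0.0147  0.317 ] psi 0.07 tilt [ 0.e+00 -1.e+00  4.e-04] q [ 0.181  0.795 -0.416  1.711  0.446  0.731 -0.459] F [ 0.4 -0.3  0.9] op 0.469 M [-0.03 -0.17  0.01]
```

Call:
arm_command(
  deltas=[
    {"dx": 0,"dy": -0.015,"dz": 0,"wx": 0,"wy": 0,"wz": 0},
    {"dx": 0,"dy": -0.035,"dz": 0,"wx": 0,"wy": 0,"wz": 0},
    {"dx": 0,"dy": -0.06,"dz": 0,"wx": 0,"wy": 0,"wz": 0},
    {"dx": 0,"dy": -0.085,"dz": 0,"wx": 0,"wy": 0,"wz": 0},
    {"dx": 0,"dy": -0.105,"dz": 0,"wx": 0,"wy": 0,"wz": 0},
  ],
)

```text
clock: 4.3
tool_pos: [0.6013, -0.0147, 0.4226]
eef_rot: [0.501, -0.5, 0.499, -0.5]
contact_force: [-0.1, -0.1, -2.7]
opening: 0.468
```

```bash
python3 - <<'E'
from h import *
info(); im,c=snap('side','s4.png'); cv2.imwrite('pics/s4c.png',cv2.resize(im[130:320,150:400,::-1],None,fx=3,fy=3,interpolation=2))
delta([.43,-.133,.42],-12.5)
E
```

```text
t 4.3 p [ 0.6013 -0.0147  0.4226] psi 0.08 tilt [ 1.e-04 -1.e+00 -8.e-04] q [ 0.219  0.667 -0.481  1.609  0.358  0.955 -0.381] F [-0.1 -0.1 -2.7] op 0.468 M [-0.04 -0.16  0.01]
d [ 0.1184  0.0049 -0.1723] w [-0.0058  0.2793 -0.001 ]
```

View pics/s4c.png

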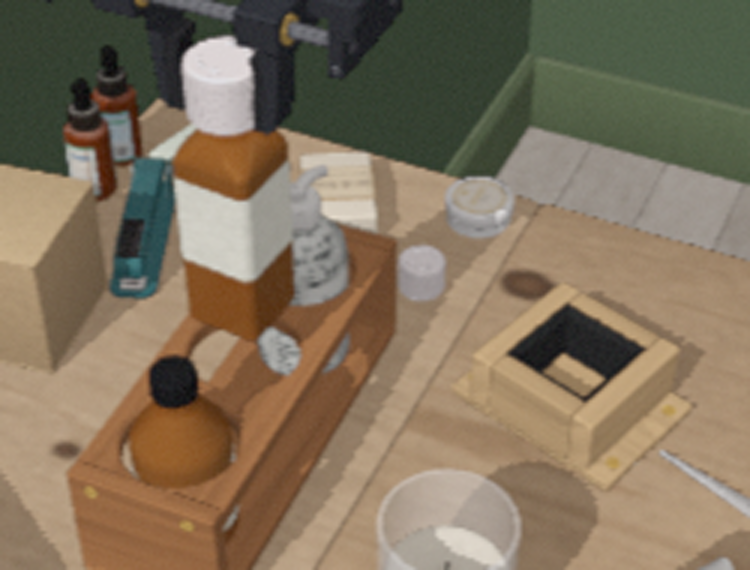

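The bottle hangs upright from the cap, clear of the rack, and the neighbouring bottles haven't moved. Next I carry it over the well.

Call:
arm_command(
  deltas=[
    {"dx": 0,"dy": 0,"dz": -0.04,"wx": 0,"wy": 0.05,"wz": 0},
    {"dx": 0,"dy": 0,"dz": -0.08,"wx": 0,"wy": 0.1,"wz": 0},
    {"dx": 0.02,"dy": 0,"dz": -0.12,"wx": 0,"wy": 0.16,"wz": 0},
    {"dx": 0.05,"dy": 0,"dz": -0.15,"wx": 0,"wy": 0.22,"wz": 0},
    {"dx": 0.09,"dy": 0,"dz": -0.172,"wx": 0,"wy": 0.279,"wz": 0},
  ],
)

```text
clock: 4.85
tool_pos: [0.4272, -0.1043, 0.4213]
eef_rot: [-0.444, 0.552, -0.55, 0.443]
contact_force: [2.0, -1.5, -1.8]
opening: 0.463
```

```bash
python3 - <<'E'
from h import *
info();delta([.43,-.133,.39],-12.5)
E
```

```text
t 4.85 p [ 0.4272 -0.1043  0.4213] psi -12.34 tilt [-0.     -1.     -0.0027] q [ 0.446  0.454 -0.455  2.066  0.307  0.689 -0.425] F [ 2.  -1.5 -1.8] op 0.463 M [-0.27 -0.19 -0.  ]
d [0.0274 0.0313 0.009 ] w [ 0.0034  0.0035 -0.    ]
```

Call:
arm_command(
  deltas=[
    {"dx": 0.015,"dy": 0.01,"dz": 0.006,"wx": 0,"wy": 0.003,"wz": 0},
    {"dx": 0.027,"dy": 0.02,"dz": 0.008,"wx": 0,"wy": 0.003,"wz": 0},
    {"dx": 0.027,"dy": 0.031,"dz": 0.008,"wx": 0,"wy": 0.003,"wz": 0},
    {"dx": 0.027,"dy": 0.031,"dz": 0.008,"wx": 0,"wy": 0.003,"wz": 0},
    {"dx": 0.027,"dy": 0.031,"dz": 0.008,"wx": 0,"wy": 0.003,"wz": 0},
  ],
)

```text
clock: 5.35
tool_pos: [0.4322, -0.1322, 0.3904]
eef_rot: [-0.443, 0.552, -0.551, 0.443]
contact_force: [-0.5, -0.0, -2.6]
opening: 0.469
```

```bash
python3 - <<'E'
from h import *
info()
for n in('side','top'):
    im,c=snap(n,n[0]+'5.png'); u=proj(c,[.43,-.133,.08]).astype(int); print(u)
    cv2.imwrite('pics/%s5c.png'%n[0],cv2.resize(im[u[1]-70:u[1]+60,u[0]-65:u[0]+65,::-1],None,fx=4.5,fy=4.5,interpolation=2))
info();delta([.43,-.133,.39],-12.5)
E
```

```text
t 5.35 p [ 0.4322 -0.1322  0.3904] psi -12.5 tilt [-1.e-03 -1.e+00 -9.e-04] q [ 0.475  0.516 -0.422  2.076  0.354  0.619 -0.409] F [-0.5 -0.  -2.6] op 0.469 M [-0.03 -0.04 -0.  ]
[343 234]
[307 255]
t 5.45 p [ 0.4322 -0.1323  0.391 ] psi -12.52 tilt [-7.e-04 -1.e+00  5.e-04] q [ 0.475  0.515 -0.422  2.075  0.354  0.619 -0.409] F [ 0.3 -1.1 -2.9] op 0.469 M [-0.07 -0.08  0.02]
d [ 0.0012  0.001  -0.002 ] w [-0.0006 -0.0004 -0.0008]
```

View pics/s5c.png

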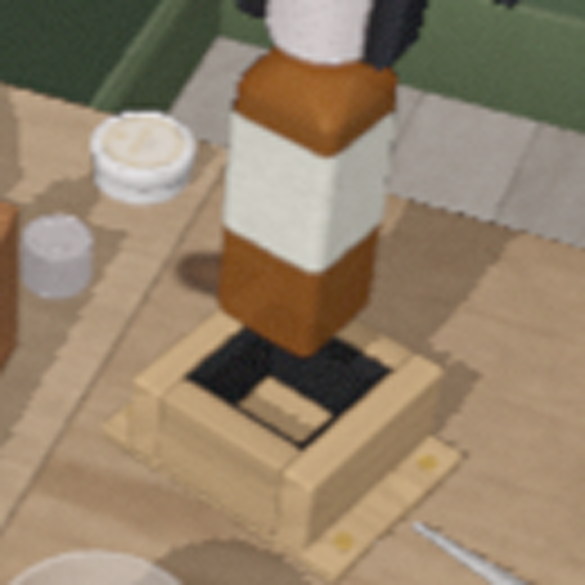

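View pics/t5c.png

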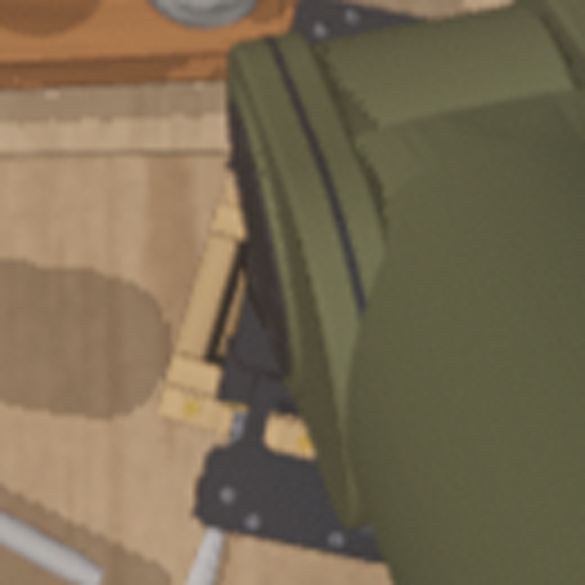

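The bottle hangs over the well with its edges parallel to the block's. I'll check the offset with an overlay.

```bash
python3 - <<'E'
from h import *
def ring(x,y,yaw,half,r0,z):
    R=Rn.from_euler('z',yaw,degrees=True).as_matrix();pts=[]
    for i in range(4):
        a=np.array([[1,1],[-1,1],[-1,-1],[1,-1]][i])*(half-r0)
        for t in np.linspace(0,90,6):
          th=np.radians(90*i+t); v=R@np.array([a[0]+r0*np.cos(th),a[1]+r0*np.sin(th),0]); pts.append([x+v[0],y+v[1],z])
    return pts
c=cal('s5.png');im=cv2.imread('pics/s5.png'); x0,y0=285,180;k=5.5
g=cv2.resize(im[y0:y0+100,x0:x0+130],None,fx=k,fy=k,interpolation=2)
for P,col in ((ring(.432,-.1325,-17.5,.024,.006,.084),(255,0,255)),(ring(.4301,-.1331,-17.5,.031,.0001,.048),(0,255,0)),(ring(.4301,-.1331,-17.5,.047,.0001,.048),(0,255,0))):
    cv2.polylines(g,[((np.array([proj(c,p) for p in P])-[x0,y0]+.5)*k).astype(int)],True,col,1)
cv2.imwrite('pics/ov5.png',g)
E
```

```text
(no output)
```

View pics/ov5.png

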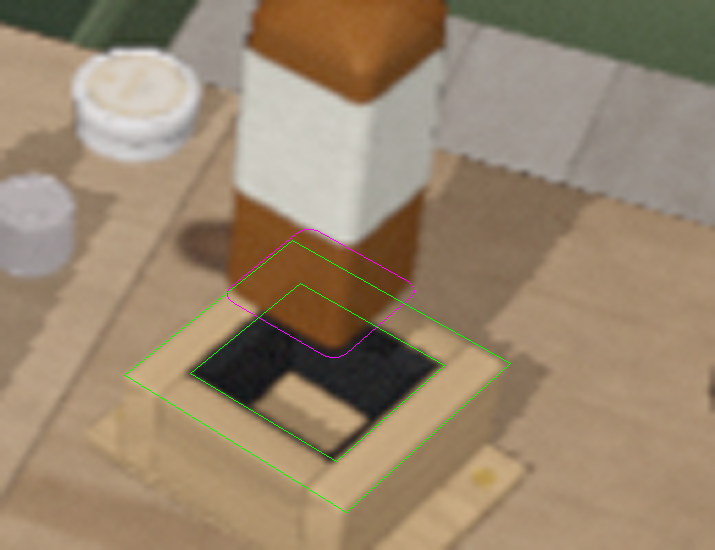

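Block overlay fits, and the bottle is within about 2 mm of centred. Descending.

Call:
arm_command(
  deltas=[
    {"dx": 0.001,"dy": 0.01,"dz": -0.002,"wx": 0,"wy": 0,"wz": 0},
    {"dx": 0.001,"dy": 0.02,"dz": -0.002,"wx": 0,"wy": 0,"wz": 0},
    {"dx": 0.001,"dy": 0.03,"dz": -0.002,"wx": 0,"wy": 0,"wz": 0},
    {"dx": 0.001,"dy": 0.036,"dz": -0.002,"wx": 0,"wy": 0,"wz": 0},
    {"dx": 0.001,"dy": 0.04,"dz": -0.002,"wx": 0,"wy": 0,"wz": 0},
  ],
)

```text
clock: 5.95
tool_pos: [0.4296, -0.1334, 0.3503]
eef_rot: [-0.442, 0.552, -0.552, 0.442]
contact_force: [0.6, -0.3, -3.5]
opening: 0.463
```

```bash
python3 - <<'E'
from h import *
info();delta([.43,-.133,.33],-12.5)
E
```

```text
t 5.95 p [ 0.4296 -0.1334  0.3503] psi -12.59 tilt [-0.e+00 -1.e+00 -7.e-04] q [ 0.435  0.58  -0.364  2.128  0.418  0.501 -0.465] F [ 0.6 -0.3 -3.5] op 0.463 M [-0.07 -0.04 -0.01]
d [-0.0005  0.0203  0.0004] w [ 0.0008 -0.0021 -0.    ]
```

Call:
arm_command(
  deltas=[
    {"dx": 0,"dy": 0.005,"dz": 0,"wx": 0,"wy": 0,"wz": 0},
    {"dx": 0,"dy": 0.01,"dz": 0,"wx": 0,"wy": 0,"wz": 0},
    {"dx": 0,"dy": 0.014,"dz": 0,"wx": 0,"wy": 0,"wz": 0},
    {"dx": 0,"dy": 0.018,"dz": 0,"wx": 0,"wy": 0,"wz": 0},
    {"dx": 0,"dy": 0.022,"dz": 0,"wx": 0,"wy": 0,"wz": 0},
  ],
)

```text
clock: 6.45
tool_pos: [0.4296, -0.1336, 0.3286]
eef_rot: [0.442, -0.552, 0.552, -0.442]
contact_force: [0.4, -1.0, -2.4]
opening: 0.47
```

```bash
python3 - <<'E'
from h import *
info()
E
```

```text
t 6.45 p [ 0.4296 -0.1336  0.3286] psi -12.63 tilt [-0.e+00 -1.e+00  2.e-04] q [ 0.408  0.619 -0.326  2.15   0.453  0.438 -0.496] F [ 0.4 -1.  -2.4] op 0.47 M [-0.01 -0.16  0.04]
```

Call:
arm_command(
  deltas=[
    {"dx": 0,"dy": 0.003,"dz": 0,"wx": 0,"wy": 0,"wz": 0},
    {"dx": 0,"dy": 0.006,"dz": 0,"wx": 0,"wy": 0,"wz": 0},
    {"dx": 0,"dy": 0.009,"dz": 0,"wx": 0,"wy": 0,"wz": 0},
    {"dx": 0,"dy": 0.012,"dz": 0,"wx": 0,"wy": 0,"wz": 0},
    {"dx": 0,"dy": 0.013,"dz": 0,"wx": 0,"wy": 0,"wz": 0},
  ],
)

```text
clock: 6.95
tool_pos: [0.4295, -0.1335, 0.3157]
eef_rot: [-0.442, 0.552, -0.552, 0.442]
contact_force: [0.8, 0.6, 2.4]
opening: 0.471
```

```bash
python3 - <<'E'
from h import *
info()
E
```

```text
t 6.95 p [ 0.4295 -0.1335  0.3157] psi -12.62 tilt [ 1.e-04 -1.e+00 -2.e-04] q [ 0.391  0.642 -0.301  2.162  0.473  0.4   -0.513] F [0.8 0.6 2.4] op 0.471 M [ 0.1  -0.07  0.04]
```

Call:
arm_command(
  deltas=[
    {"dx": 0,"dy": 0.001,"dz": 0,"wx": 0,"wy": 0,"wz": 0},
    {"dx": 0,"dy": 0.002,"dz": 0,"wx": 0,"wy": 0,"wz": 0},
    {"dx": 0,"dy": 0.003,"dz": 0,"wx": 0,"wy": 0,"wz": 0},
    {"dx": 0,"dy": 0.003,"dz": 0,"wx": 0,"wy": 0,"wz": 0},
    {"dx": 0,"dy": 0.003,"dz": 0,"wx": 0,"wy": 0,"wz": 0},
  ],
)

```text
clock: 7.45
tool_pos: [0.4298, -0.1334, 0.3137]
eef_rot: [0.442, -0.551, 0.552, -0.442]
contact_force: [-1.1, 1.4, 7.3]
opening: 0.473
```

```bash
python3 - <<'E'
from h import *
info()
im,c=snap('side','s6.png'); cv2.imwrite('pics/s6c.png',cv2.resize(im[150:300,270:400,::-1],None,fx=4,fy=4,interpolation=2))
E
```

```text
t 7.45 p [ 0.4298 -0.1334  0.3137] psi -12.6 tilt [ 1.0e-04 -1.0e+00  1.6e-03] q [ 0.387  0.646 -0.295  2.164  0.477  0.392 -0.517] F [-1.1  1.4  7.3] op 0.473 M [ 0.13  0.07 -0.03]
```

View pics/s6c.png

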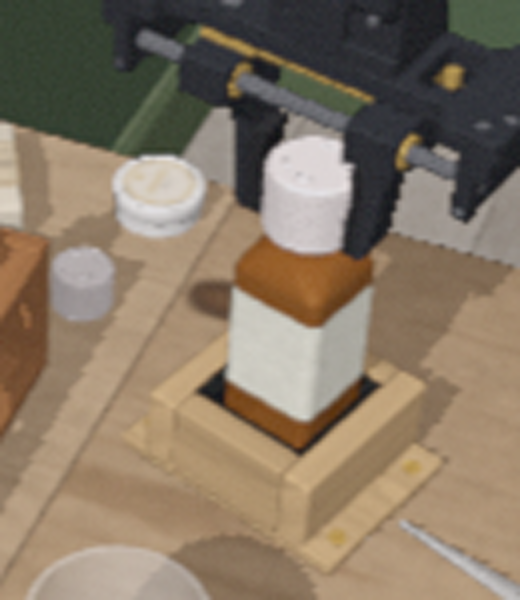

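Call:
arm_command(
  deltas=[
    {"dx": 0,"dy": 0.001,"dz": 0,"wx": 0,"wy": 0,"wz": 0},
    {"dx": 0,"dy": 0.002,"dz": 0,"wx": 0,"wy": 0,"wz": 0},
    {"dx": 0,"dy": 0.003,"dz": 0,"wx": 0,"wy": 0,"wz": 0},
    {"dx": 0,"dy": 0.005,"dz": 0,"wx": 0,"wy": 0,"wz": 0},
    {"dx": 0,"dy": 0.005,"dz": 0,"wx": 0,"wy": 0,"wz": 0},
  ],
  grip_force=58,
)

```text
clock: 8.0
tool_pos: [0.4298, -0.1333, 0.3088]
eef_rot: [0.442, -0.551, 0.552, -0.443]
contact_force: [-0.7, 0.7, 10.8]
opening: 0.467
```

```bash
python3 - <<'E'
from h import *
for i in range(3): info()
E
```

```text
t 8.0 p [ 0.4298 -0.1333  0.3088] psi -12.59 tilt [ 2.e-04 -1.e+00  2.e-03] q [ 0.379  0.655 -0.285  2.168  0.485  0.377 -0.524] F [-0.7  0.7 10.8] op 0.467 M [0.16 0.18 0.02]
t 8.0 p [ 0.4298 -0.1333  0.3088] psi -12.59 tilt [ 2.e-04 -1.e+00  2.e-03] q [ 0.379  0.655 -0.285  2.168  0.485  0.377 -0.524] F [-0.7  0.7 10.8] op 0.467 M [0.16 0.18 0.02]
t 8.0 p [ 0.4298 -0.1333  0.3088] psi -12.59 tilt [ 2.e-04 -1.e+00  2.e-03] q [ 0.379  0.655 -0.285  2.168  0.485  0.377 -0.524] F [-0.7  0.7 10.8] op 0.467 M [0.16 0.18 0.02]
```

Call:
arm_command(
  deltas=[
    {"dx": 0,"dy": 0,"dz": 0,"wx": 0,"wy": -0.08,"wz": 0},
    {"dx": 0,"dy": 0,"dz": 0,"wx": 0,"wy": -0.18,"wz": 0},
    {"dx": 0,"dy": 0,"dz": 0,"wx": 0,"wy": -0.28,"wz": 0},
    {"dx": 0,"dy": 0,"dz": 0,"wx": 0,"wy": -0.38,"wz": 0},
    {"dx": 0,"dy": 0,"dz": 0,"wx": 0,"wy": -0.48,"wz": 0},
  ],
)

```text
clock: 8.5
tool_pos: [0.4299, -0.1334, 0.3091]
eef_rot: [-0.538, 0.458, -0.459, 0.539]
contact_force: [-0.5, 0.3, 11.1]
opening: 0.466
```

```bash
python3 - <<'E'
from h import *
info();im,c=snap('side','s7.png'); cv2.imwrite('pics/s7c.png',cv2.resize(im[150:300,270:400,::-1],None,fx=4,fy=4,interpolation=2))
E
```

```text
t 8.5 p [ 0.4299 -0.1334  0.3091] psi 9.18 tilt [ 0.0013 -1.      0.0022] q [ 0.444  0.665 -0.388  2.164  0.615  0.417 -0.28 ] F [-0.5  0.3 11.1] op 0.466 M [ 0.1   0.13 -0.03]
```

View pics/s7c.png

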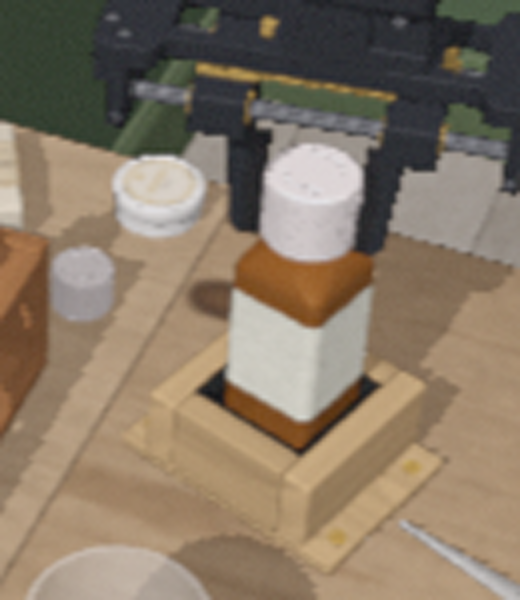

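The bottle stays put with its body edges unchanged, while the cap turns freely. Continuing the twist.

Call:
arm_command(
  deltas=[
    {"dx": 0,"dy": 0,"dz": 0,"wx": 0,"wy": -0.12,"wz": 0},
    {"dx": 0,"dy": 0,"dz": 0,"wx": 0,"wy": -0.25,"wz": 0},
    {"dx": 0,"dy": 0,"dz": 0,"wx": 0,"wy": -0.38,"wz": 0},
    {"dx": 0,"dy": 0,"dz": 0,"wx": 0,"wy": -0.5,"wz": 0},
    {"dx": 0,"dy": 0,"dz": 0,"wx": 0,"wy": -0.6,"wz": 0},
  ],
)

```text
clock: 9.05
tool_pos: [0.4299, -0.1335, 0.3091]
eef_rot: [-0.63, 0.319, -0.321, 0.631]
contact_force: [-0.8, 1.0, 11.3]
opening: 0.47
```

```bash
python3 - <<'E'
from h import *
info()
E
```

```text
t 9.05 p [ 0.4299 -0.1335  0.3091] psi 36.19 tilt [ 0.0023 -1.      0.0014] q [ 0.526  0.685 -0.521  2.16   0.754  0.48   0.046] F [-0.8  1.  11.3] op 0.47 M [ 0.09  0.02 -0.03]
```

Call:
arm_command(
  deltas=[
    {"dx": 0,"dy": 0,"dz": 0,"wx": 0,"wy": -0.1,"wz": 0},
    {"dx": 0,"dy": 0,"dz": 0,"wx": 0,"wy": -0.2,"wz": 0},
    {"dx": 0,"dy": 0,"dz": 0,"wx": 0,"wy": -0.28,"wz": 0},
    {"dx": 0,"dy": 0,"dz": 0,"wx": 0,"wy": -0.34,"wz": 0},
    {"dx": 0,"dy": 0,"dz": 0,"wx": 0,"wy": -0.34,"wz": 0},
  ],
)

```text
clock: 9.55
tool_pos: [0.43, -0.1335, 0.309]
eef_rot: [-0.667, 0.233, -0.235, 0.667]
contact_force: [-1.2, -0.0, 10.4]
opening: 0.464
```

```bash
python3 - <<'E'
from h import *
info();im,c=snap('side','s8.png'); cv2.imwrite('pics/s8c.png',cv2.resize(im[150:300,270:400,::-1],None,fx=4,fy=4,interpolation=2))
E
```

```text
t 9.55 p [ 0.43   -0.1335  0.309 ] psi 51.34 tilt [ 2.5e-03 -1.0e+00  9.0e-04] q [ 0.571  0.7   -0.597  2.158  0.818  0.52   0.242] F [-1.2 -0.  10.4] op 0.464 M [ 0.07  0.07 -0.03]
```

View pics/s8c.png

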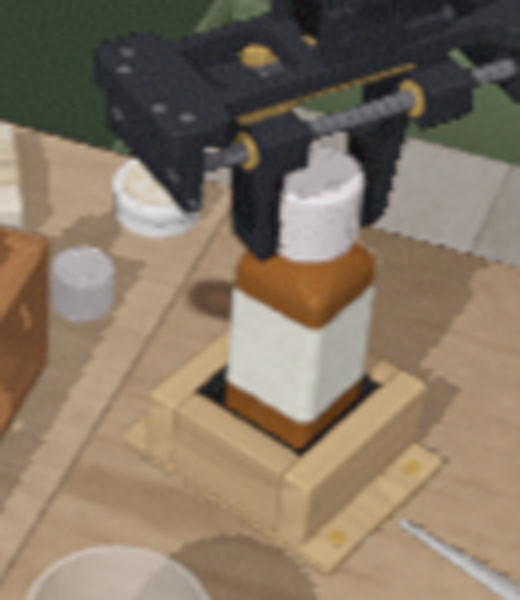

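The cap has turned 64° relative to the bottle, which hasn't moved. Lifting gently straight up.

Call:
arm_command(
  deltas=[
    {"dx": 0,"dy": -0.003,"dz": 0,"wx": 0,"wy": 0,"wz": 0},
    {"dx": 0,"dy": -0.006,"dz": 0,"wx": 0,"wy": 0,"wz": 0},
    {"dx": 0,"dy": -0.009,"dz": 0,"wx": 0,"wy": 0,"wz": 0},
    {"dx": 0,"dy": -0.012,"dz": 0,"wx": 0,"wy": 0,"wz": 0},
    {"dx": 0,"dy": -0.015,"dz": 0,"wx": 0,"wy": 0,"wz": 0},
  ],
)

```text
clock: 10.1
tool_pos: [0.4293, -0.1337, 0.323]
eef_rot: [0.667, -0.235, 0.234, -0.667]
contact_force: [-0.8, 1.3, -0.4]
opening: 0.47
```

```bash
python3 - <<'E'
from h import *
info();im,c=snap('side','s9.png'); cv2.imwrite('pics/s9c.png',cv2.resize(im[150:300,270:400,::-1],None,fx=4,fy=4,interpolation=2))
E
```

```text
t 10.1 p [ 0.4293 -0.1337  0.323 ] psi 51.27 tilt [-2.e-04 -1.e+00 -6.e-04] q [ 0.595  0.678 -0.631  2.146  0.775  0.558  0.279] F [-0.8  1.3 -0.4] op 0.47 M [ 0.05 -0.07  0.01]
```

View pics/s9c.png

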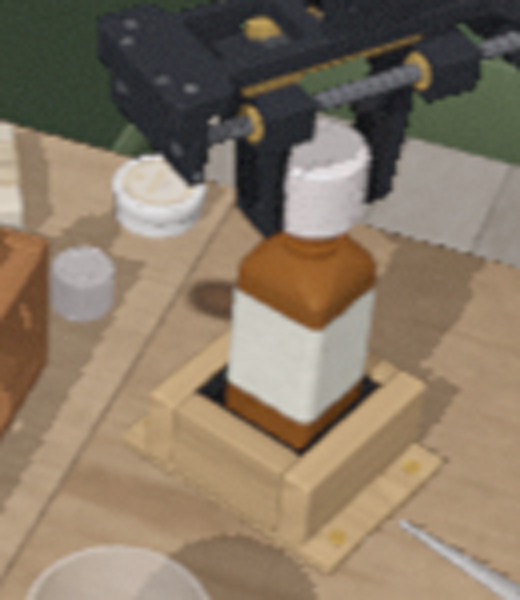

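The cap is free and the bottle stays seated with its neck showing. Lifting clear.

Call:
arm_command(
  deltas=[
    {"dx": 0,"dy": -0.006,"dz": 0,"wx": 0,"wy": 0,"wz": 0},
    {"dx": 0,"dy": -0.014,"dz": 0,"wx": 0,"wy": 0,"wz": 0},
    {"dx": 0,"dy": -0.026,"dz": 0,"wx": 0,"wy": 0,"wz": 0},
    {"dx": 0,"dy": -0.04,"dz": 0,"wx": 0,"wy": 0,"wz": 0},
    {"dx": 0,"dy": -0.055,"dz": 0,"wx": 0,"wy": 0,"wz": 0},
  ],
)

```text
clock: 10.65
tool_pos: [0.4294, -0.1335, 0.3788]
eef_rot: [-0.667, 0.234, -0.234, 0.667]
contact_force: [0.5, -0.1, 0.7]
opening: 0.471
```

Call:
arm_command(
  deltas=[
    {"dx": 0,"dy": -0.008,"dz": 0,"wx": 0,"wy": 0,"wz": 0},
    {"dx": 0,"dy": -0.01,"dz": 0,"wx": 0,"wy": 0,"wz": 0},
    {"dx": 0,"dy": -0.01,"dz": 0,"wx": 0,"wy": 0,"wz": 0},
    {"dx": 0,"dy": -0.01,"dz": 0,"wx": 0,"wy": 0,"wz": 0},
    {"dx": 0,"dy": -0.01,"dz": 0,"wx": 0,"wy": 0,"wz": 0},
  ],
)

```text
clock: 11.15
tool_pos: [0.4293, -0.1336, 0.3874]
eef_rot: [0.667, -0.235, 0.234, -0.667]
contact_force: [-0.3, 0.3, -0.1]
opening: 0.465
```

Call:
arm_command(
  deltas=[
    {"dx": 0,"dy": 0,"dz": 0,"wx": 0,"wy": 0,"wz": 0},
    {"dx": 0,"dy": 0,"dz": 0,"wx": 0,"wy": 0,"wz": 0},
    {"dx": 0,"dy": 0,"dz": 0,"wx": 0,"wy": 0,"wz": 0},
    {"dx": 0,"dy": 0,"dz": 0,"wx": 0,"wy": 0,"wz": 0},
    {"dx": 0,"dy": 0,"dz": 0,"wx": 0,"wy": 0,"wz": 0},
  ],
)

```text
clock: 11.65
tool_pos: [0.4295, -0.1335, 0.3879]
eef_rot: [0.667, -0.234, 0.234, -0.667]
contact_force: [0.5, 0.6, -0.7]
opening: 0.467
```

```bash
python3 - <<'E'
from h import *
info();im,c=snap('side','s10.png');print(np.abs(r.get_state()['qd']).max());
def sq(x,y,yaw,h,z):
    a=np.radians(yaw);return [proj(c,[x+np.cos(a)*i-np.sin(a)*j,y+np.sin(a)*i+np.cos(a)*j,z]) for i,j in ((h,h),(-h,h),(-h,-h),(h,-h))]
g=cv2.resize(im[110:300,150:430,::-1],None,fx=2.8,fy=2.8,interpolation=2)
# expected neck mouth circle at z=.164
P=[proj(c,[.4301+.012*np.cos(t),-.1331+.012*np.sin(t),.164]) for t in np.linspace(0,6.28,30)]
cv2.polylines(g,[((np.array(P)-[150,110]+.5)*2.8).astype(int)],True,(255,0,255),1)
cv2.imwrite('pics/s10c.png',g)
E
```

```text
t 11.65 p [ 0.4295 -0.1335  0.3879] psi 51.28 tilt [ 0. -1. -0.] q [ 0.688  0.582 -0.76   2.075  0.613  0.719  0.425] F [ 0.5  0.6 -0.7] op 0.467 M [ 0.03 -0.14 -0.02]
0.0029564951711972204
```

View pics/s10c.png

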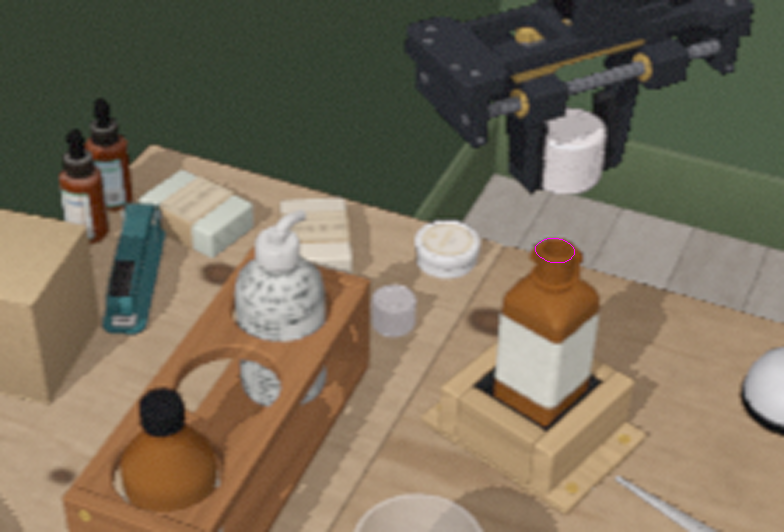

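```bash
python3 - <<'E'
from h import *
c=cal('s10.png')
for z in (.2387-.017+.0,.2387+.017): print((proj(c,[.4295,-.1335,z])-[150,110]+.5)*2.8)
im=cv2.imread('pics/s10.png');cv2.imwrite('pics/s10d.png',cv2.resize(im[140:185,325:385],None,fx=9,fy=9,interpolation=2))
E
```

```text
[564.82298903 175.57217549]
[570.23556255 128.37002039]
```

View pics/s10d.png

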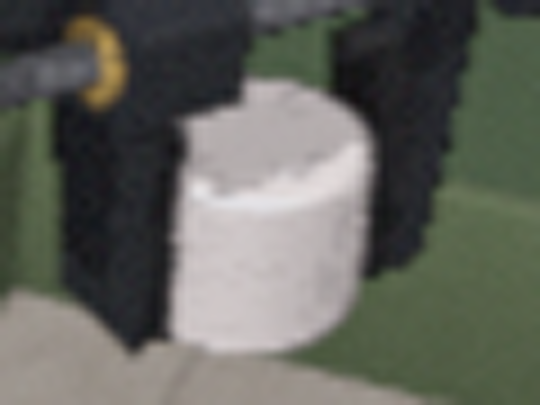

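The cap is level, held between the pads above the mouth. Handing the job in.

```bash
python3 - <<'E'
from h import *
info(); print(r.finish_job())
E
```

```text
t 11.7 p [ 0.4295 -0.1335  0.3879] psi 51.28 tilt [ 0. -1. -0.] q [ 0.688  0.582 -0.76   2.075  0.613  0.719  0.425] F [-1.   0.3 -0.4] op 0.471 M [ 0.02 -0.14  0.03]
the job is handed in; nothing more can be done
None
```

The job is done and handed in at 11.7 s: the bottle is seated in the block, and the arm still holds its cap above the open mouth. I lifted the bottle from the rack's middle cell by its locked cap and lowered it into the well until its floor took the weight. I then pressed the cap about 6 mm (10–11 N), turned it 64° anticlockwise, and lifted it straight off.

- **Bottle:** in the last side view its mouth lies where a fully seated, upright bottle's should. It did not visibly turn during the twist.
- **Cap:** it is held level (no measurable tool tilt) about 55 mm above the mouth, with the arm still. The force once lifted was close to the cap's own weight.
- **Everything else:** nothing I could see in the side view had moved. I took no final top view.

No check failed. The bottle's first yaw estimates differed by about 4°, but a combined fit gave −5° and it went in without side force.

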